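# Purge the blue filter cartridge

## Robot

A 6-joint arm with a two-finger parallel gripper is mounted at the origin on the work surface. World frame = base frame: x ahead of the robot, y to its left, z up, the work surface at z = 0. Lengths are in mm, angles in degrees, forces in N, time in s.
With the tool pointing down it reaches from about 350 to 850 mm from the base axis. Payload 8.1 kg.
Tool frame: the origin (TCP) lies midway between the tips of the shut fingers; the grasp point (between the pads) lies 19 mm behind it (r.grip_depth is the distance from the TCP to the grasp point, in mm); z points along the fingers, y is the direction in which the jaws open and shut (so a half turn about z gives the same grasp; the last joint's range is limited). The gripper opens to 85 mm and grips with 20 to 120 N. Pads are 22 mm wide; open, the fingers measure 114 mm over their backs; the gripper's body (76 mm by 85 mm) begins 54 mm behind the grasp point. The pads swing forward as they close: fully open they stand 13 mm farther back than shut.
Start: joints at [61.627, 7.471, 85.268, -0, 87.261, -4.893], TCP at [239.035, 550.334, 231.292] pointing down, gripper open.
Joint ranges: [-169.43, 169.43], [-51.17, 129.36], [1.28, 143.12], [-76.62, 256.62], [0, 156.53], [-152.29, 152.29]. Speed limits (degrees/s): [136.94, 136.94, 159.86, 180, 180, 180].

## Interface

Orientations are given as [roll, pitch, yaw] about the fixed x, y, z axes, in that order (R = Rz(yaw) Ry(pitch) Rx(roll)).
In Python, from bench import r, imaging gives the robot as it stands.
- The arm moves only by the shell command python3 -m creep 'ROWS' [FORCE]. ROWS is text: rows parted by semicolons, each of 7 numbers parted by spaces: the shift along the tool's x, y, z in cm, then the turn, a rotation vector about the tool's x, y, z in degrees, then the finger opening in cm, from 0 to 8.54. In form: dx dy dz ax ay az gripper; .... A call has 1 to 20 rows; each row is the pose to reach, as a shift and turn from the pose measured when the call began, along the tool's axes at that moment; what a row does not reach only later rows make up. A row lasts 1/10 s, in which the tool goes at most 50 mm and 8.59 degrees, less where a joint would pass 70% of its speed; a pose out of reach is approached as far as the arm can. A call with a gripper value outside its range is refused whole. The fingers move at their own pace and stop on an object; FORCE is the grip in N (left out, the last holds). Time passes only in rows, so rows that repeat a pose let the fingers close. It gives the time, the measured TCP pose, the force and the opening at its end, in the units of the state.
- r.sense(): the state, without advancing time (a new reading comes with each control period).
- imaging.snapshot(name): name is "scene" or "side" or "wrist"; returns the picture (384x512x3 uint8, red, green, blue); there is no depth.
- imaging.camera_info(name): a dict with "camera_matrix" (3x3 intrinsics, pixels), "R" (3x3) and "t" (3): a world point X has camera coordinates R X + t. Camera axes: x right, y down, z forward; pixel columns grow to the right and rows downward; lengths in mm; the calibration is good to about 2 mm. A picture is of the moment at which its call begins: read the wrist's pose just before it. camera_info takes no time and is no camera call; for the wrist camera it gives the pose at the moment of the call.
- r.hand_in(): hands the job in, once; it reports no verdict.
The state is a dict: "time": time; "joint_pos": joint angles; "qd": joint speeds; "joint_efforts": joint torques, N m; "tool_pos": TCP position; "tcp_rot": TCP orientation; "ft_force": force on the tool from outside, world axes, zero at the start; "wrist_torque": the same for the moment, N m; "finger_gap": finger opening in mm.
Only numpy, scipy, OpenCV 4.12 (cv2) and the standard library are available. Lean on these libraries where they do the work, as an engineer would, in place of code of your own. Each camera call takes 0.05 s, during which the arm holds its last target.

## Task

Purge the blue-capped filter cartridge: take it from the leaning rack and stand it in the round well of the purge unit, cap up, lowering it gently to the bottom and letting go. Then pull the unit's spring-return handle out until its white pointer lies within the red set mark, and keep holding it there: the job finishes with the gripper still holding the handle at the mark. Leave the other cartridges and the other things on the bench alone.

Things in the scene. Friction and masses are not known exactly. Their poses are not given: they have to be found in the camera images.
- cart_blue: Filter cartridge with blue cap: straight round tube, 18 mm diameter, 150 mm long; the cap is its top 48 mm, same diameter. Origin at the centre of its foot; z axis along the tube towards the cap. It starts in one of the rack's three holes, about 40 mm deep, leaning 25 to 30 degrees from upright, cap towards the rack's -x side (the robot). 42 to 84 g.
- cart_white: Bystander: same cartridge with a white cap, in another hole of the rack; leave it there.
- cart_yellow: Bystander: same cartridge with a yellow cap, in another hole of the rack; leave it there.
- rack: Fixed rack, grey block on a dark plate 120 x 210 mm. Origin at the centre of its underside. Three holes in a row along its y axis, 65 mm apart, 21 mm wide and 42 mm deep, axes leaning 25 degrees from upright towards the rack's -x. Highest point of the block about 77 mm above the bench; the tubes' caps stand clear above it.
- purge_unit: Fixed purge unit: dark base plate 130 (x) x 280 (y) x 12 mm, centred 10 mm towards +y of the origin, and on it a white block 110 (x) x 115 (y) mm whose top is 65 mm above the bench, from y = +35 to +150 mm. Origin on the underside; z up, handle pulls out along this unit's -y axis. The round well is in the block's top.
- well_floor (a point): Centre of the well's floor, 18 mm above the bench, where the cartridge's foot must stand. The well is a vertical round hole 22 mm in diameter (2 mm all round the cartridge), 47 mm deep.
- well_mouth (a point): Centre of the well's mouth in the block's top face, 65 mm above the bench, with a small chamfer.
- purge_handle: Spring-return handle: black paddle 14 mm thick (unit's y), 50 mm wide (x), white pointer at its foot. Origin at bench height under the paddle's middle, in line with the pointer; axes as the unit's. At rest its middle is 65 mm from the white block's face; it pulls out along the unit's -y up to 85 mm against a spring (3 N at rest, 1.2 N more per 10 mm) and springs back when let go.
- handle_grip (a point): Point in the middle of the paddle, 90 mm above the bench, where it can be gripped. The paddle's top is 110 mm and its lower edge 40 mm above the bench; two horizontal steel rods carry it 45 mm above the bench.
- set_mark: Red set mark: flat band across the base plate, 12 mm wide along the unit's y, 35 to 65 mm out from the resting handle. Origin at bench height under the band's middle line; axes as the unit's. The pointer is at the mark when handle and mark origins have the same place along the unit's y, within 6 mm. Not movable.
- jar: Bystander: amber glass jar with white cap, 60 mm in diameter, 110 mm tall; origin under its centre.
- beaker: Bystander: green glass cup, 70 mm in diameter, 85 mm tall; origin under its centre.
- screwdriver: Bystander: screwdriver lying on the bench near the robot.
- spare_knob: Bystander: black spare knob 38 mm in diameter, 22 mm tall, near the robot.
There are look-alikes about, which are no part of the job. Leave any brown or purple look-alike of the cart_blue alone.

How it is judged:
By the outcome, as a careful person would: the job done as asked, in the order asked, and still so for the second after the job is handed in, while the arm keeps its last pose, push and grip.
It also fails if it takes over 48 s, if anything falls off the work surface, if the arm or the gripper's body presses on something with over 40 N, if the wrist force passes 120 N, or if a joint passes its speed limit or range.

## Working session

There is one attempt and no reset: what is moved stays moved. The work goes in short steps, Python scripts to look and compute and a shell command to move; the robot and the scene stay as the last step left them, time stands still between calls to the robot, and variables do not carry over. Pictures are saved under pics/ and viewed, and the job is handed in when it is done.

```bash
ls; mkdir -p pics; python3 - <<'E'
from bench import r, imaging
import cv2
s=r.sense();print(s['time'],s['tool_pos'],s['tcp_rot'],s['ft_force'],s['finger_gap'])
for n in ("scene","side","wrist"):
    im=imaging.snapshot(n); c=imaging.camera_info(n); print(n,c)
    cv2.imwrite(f'pics/{n}0.png',im[...,::-1])
E
```

```text
pics
0.0 [238.78294862 549.8455871  230.22050754] [-1.79893896e+02 -8.41385455e-03  1.56520422e+02] [0.10179316 0.18844401 1.06106278] 85.43790519681883
scene {'camera_matrix': array([[477.38075582,   0.        , 261.7493727 ],
       [  0.        , 477.38075582, 186.62048609],
       [  0.        ,   0.        ,   1.        ]]), 'R': array([[ 0.37681952,  0.92625965,  0.00707887],
       [ 0.6883916 , -0.27492066, -0.67121952],
       [-0.61977743,  0.25780165, -0.74122483]]), 't': array([-115.87854271, -354.49971036, 1656.32171475])}
side {'camera_matrix': array([[402.74613077,   0.        , 251.57335612],
       [  0.        , 402.74613077, 192.39206679],
       [  0.        ,   0.        ,   1.        ]]), 'R': array([[ 0.74598971, -0.66595642,  0.00118208],
       [-0.49312664, -0.55358081, -0.6710994 ],
       [ 0.44757733,  0.50005033, -0.74136644]]), 't': array([-457.29104022,  253.07167172, 1236.74461012])}
wrist {'camera_matrix': array([[310.16101905,   0.        , 262.02508841],
       [  0.        , 310.16101905, 187.61929557],
       [  0.        ,   0.        ,   1.        ]]), 'R': array([[ 0.39757595,  0.91756696, -0.0020606 ],
       [ 0.86653377, -0.37472318,  0.32969951],
       [ 0.30174922, -0.13286618, -0.94408368]]), 't': array([-600.92769788,  -43.74110731,  380.93082951])}
```

View pics/scene0.png

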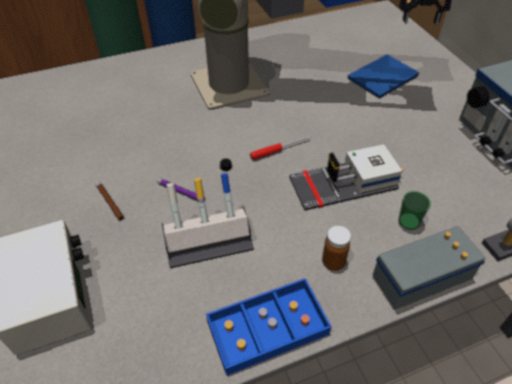

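View pics/side0.png

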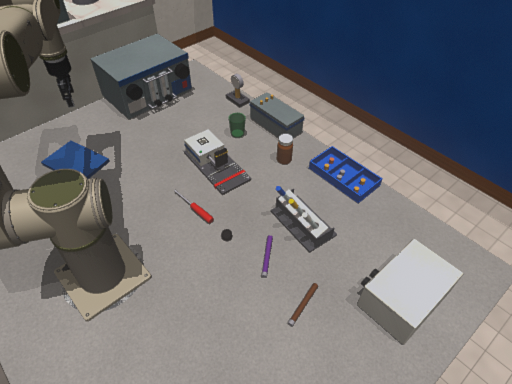

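View pics/wrist0.png

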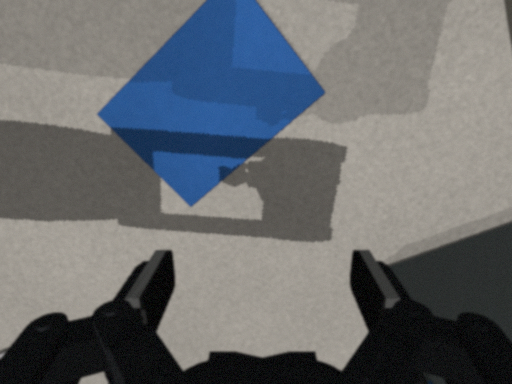

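Candidates: the blue-capped tube in the rack, scene (227,190) and side (283,192). The purple stick at scene (180,190) and the brown stick at (110,201) are lying on the bench as look-alikes. I'll check this in an enlarged crop.

```bash
python3 - <<'E'
import cv2
a=cv2.imread('pics/scene0.png');b=cv2.imread('pics/side0.png')
cv2.imwrite('pics/c1.png',cv2.resize(a[155:275,150:270],None,fx=5,fy=5,interpolation=cv2.INTER_CUBIC))
cv2.imwrite('pics/c2.png',cv2.resize(a[135:215,280:410],None,fx=6,fy=6,interpolation=cv2.INTER_CUBIC))
cv2.imwrite('pics/c3.png',cv2.resize(b[175:255,260:340],None,fx=7,fy=7,interpolation=cv2.INTER_CUBIC))
cv2.imwrite('pics/c4.png',cv2.resize(b[120:200,175:265],None,fx=7,fy=7,interpolation=cv2.INTER_CUBIC))
E
```

```text
(no output)
```

View pics/c1.png

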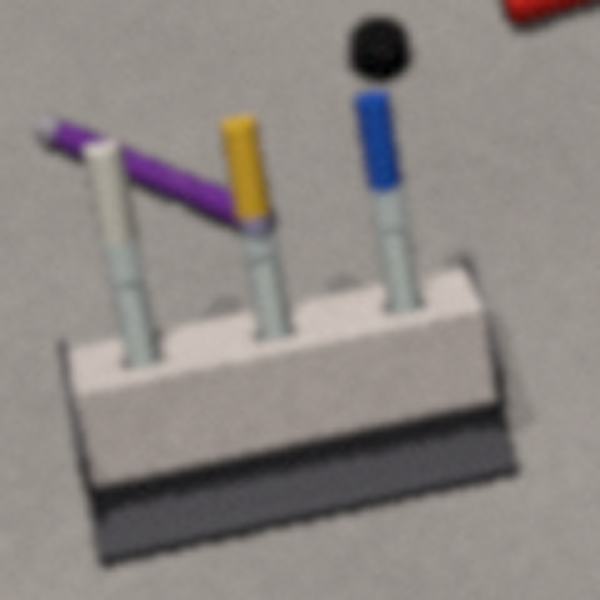

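View pics/c2.png

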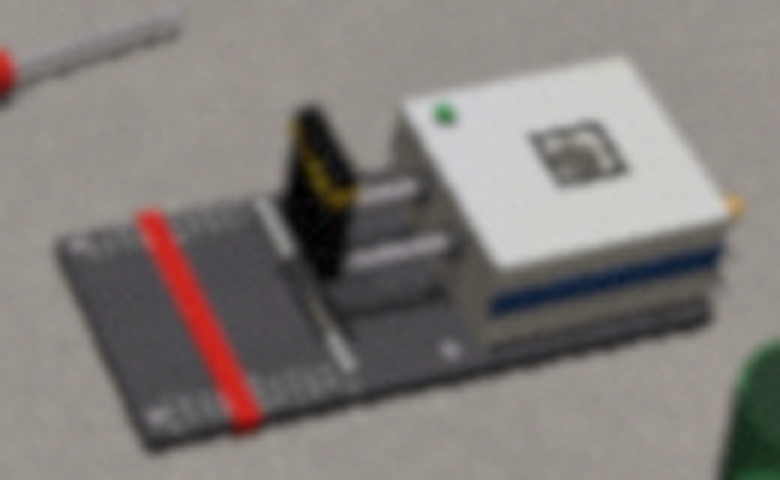

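View pics/c3.png

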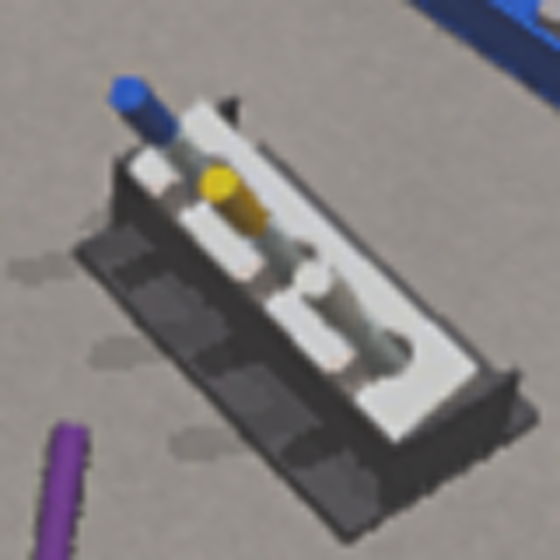

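View pics/c4.png

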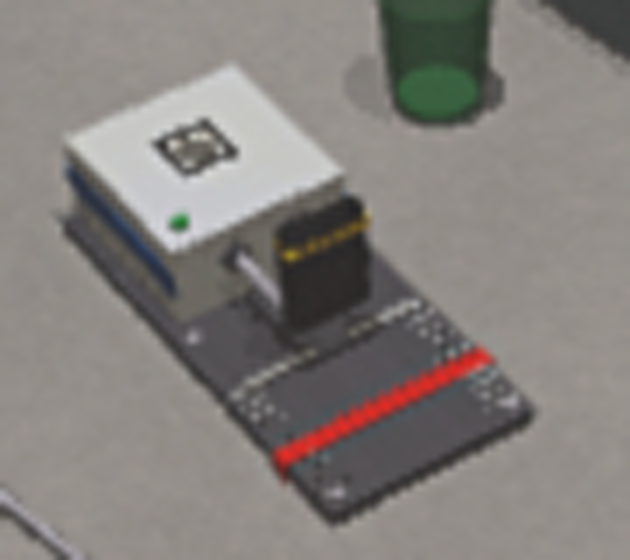

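The crop confirms it: the blue cap is in the rack's hole nearest the unit, at scene (226,175) and side (277,187). The unit's well is the square-framed spot at about scene (376,160) and side (203,141), with the red band at about scene (313,188). Next I'll fit the poses.

```bash
cat > h.py <<'E'
import numpy as np
from bench import r, imaging
from scipy.optimize import least_squares
from scipy.spatial.transform import Rotation as Ro
C={n:imaging.camera_info(n) for n in('scene','side')}
def proj(c,X):
    X=np.atleast_2d(X); p=X@c['R'].T+c['t']; p=p@c['camera_matrix'].T; return p[:,:2]/p[:,2:]
def tri(obs,x0=(500,0,60)): # list of (cam,px)
    f=lambda X:np.concatenate([(proj(c,X)[0]-p) for c,p in obs]); s=least_squares(f,x0); return s.x,np.abs(s.fun).max()
def onz(c,p,z):
    d=np.linalg.inv(c['camera_matrix'])@[p[0],p[1],1]; d=c['R'].T@d; o=-c['R'].T@c['t']; return o+d*(z-o[2])/d[2]
E
cat > fit.py <<'E'
from h import *
c1=lambda x,y:(C['scene'],np.array([x/5+149.6,y/5+154.6]))
c2=lambda x,y:(C['scene'],np.array([x/6+279.6,y/6+134.6]))
c3=lambda x,y:(C['side'],np.array([x/7+259.6,y/7+174.6]))
c4=lambda x,y:(C['side'],np.array([x/7+174.6,y/7+119.6]))
print('tubetop',tri([c1(373,95),c3(128,92)]),'capbot',tri([c1(384,188),c3(172,135)]))
print('yellow top',tri([c1(239,120),c3(220,184)]),'white top',tri([c1(102,147),c3(313,277)]))
print('well',tri([c2(577,152),c4(195,147)]),onz(*c2(577,152),65),onz(*c4(195,147),65))
for a,b in [((405,100),(178,252)),((500,268),(345,180)),((735,222),(232,66)),((622,57),(65,140)),((150,212),(282,465)),((248,425),(487,357)),((60,245),(330,520)),((148,447),(530,412))]: print(tri([c2(*a),c4(*b)]))
E
python3 fit.py
```

```text
tubetop (array([ 547.20302843, -196.60709498,  159.76557947]), np.float64(0.19156272902444016)) capbot (array([ 571.35605868, -202.19194066,  119.13432634]), np.float64(0.5381259723762355))
yellow top (array([ 539.12780059, -261.57517527,  159.50727625]), np.float64(0.36696431628695336)) white top (array([ 531.32738379, -325.75302432,  159.32765962]), np.float64(0.033345482073002586))
well (array([566.54094308, 233.36751619,  66.84685371]), np.float64(0.01788627270960319)) [565.01516524 234.72046461  65.        ] [567.70160935 235.08593147  65.        ]
(array([508.47118636, 174.43990203,  67.43663837]), np.float64(0.6223847869554504))
(array([614.680157  , 164.51077292,  62.55758747]), np.float64(0.5664033751965576))
(array([627.94971675, 279.79055153,  62.14316608]), np.float64(0.09470919603157313))
(array([517.48652701, 288.17325707,  65.04828061]), np.float64(0.06572264263695615))
(array([482.88803993,  59.20446636,  11.73207458]), np.float64(0.6599532636805634))
(array([616.07117853,  45.58498642,   9.95435417]), np.float64(0.0073404904856602116))
(array([480.44259844,  14.60522584,   5.26080975]), np.float64(0.23797712189463027))
(array([608.11537726,   0.61851414,   6.32927939]), np.float64(0.17682161144122688))
```

```bash
cat >> fit.py <<'E'
print('---')
M=[]
for P,a,b in [((-55,35,65),(405,100),(178,252)),((55,35,65),(500,268),(345,180)),((55,150,65),(735,222),(232,66)),((-55,150,65),(622,57),(65,140)),((-65,-130,12),(60,245),(330,520)),((65,-130,12),(148,447),(530,412))]:
    M+= [(P,c2(*a)),(P,c4(*b))]
def res(q,m=M):
    R=Ro.from_euler('z',q[2],degrees=True).as_matrix(); return np.concatenate([proj(c,R@np.array(P,float)+[q[0],q[1],0])[0]-p for P,(c,p) in m])
s=least_squares(res,(550,130,-6)); print('unit',s.x,np.round(s.fun.reshape(-1,2),1).tolist())
R=Ro.from_euler('z',s.x[2],degrees=True).as_matrix(); o=np.array([s.x[0],s.x[1],0])
for n,P in [('handle',(566,105,0))]: pass
print('handle grip',R@[0,-30,90]+o)
print('well in unit',R.T@(np.array([566.4,234.9,65])-o))
for a,b in [((150,212),(282,465)),((248,425),(487,357))]:
    print('mark', R.T@(onz(*c2(*a),12)-o), R.T@(onz(*c4(*b),12)-o))
# tubes: common rack model: three axes parallel, 65 apart
def resR(q):
    x,y,z,yaw,th=q; Rz=Ro.from_euler('z',yaw,degrees=True).as_matrix(); out=[]
    ax=Rz@[-np.sin(np.radians(th)),0,np.cos(np.radians(th))]
    for k,(pts) in enumerate([(c1(373,95),c3(128,92)),(c1(239,120),c3(220,184)),(c1(102,147),c3(313,277))]):
        for c,p in pts: out.append(proj(c,np.array([x,y,z])+Rz@[0,-65*k,0])[0]-p)
    for c,p in (c1(384,188),c3(172,135)): out.append(proj(c,np.array([x,y,z])-48*ax)[0]-p)
    c,p=c1(404,308); out.append((proj(c,np.array([x,y,z])-108*ax)[0]-p))
    return np.concatenate(out)
s=least_squares(resR,(547,-197,160,-7,27)); print('tubetop',s.x,np.round(s.fun.reshape(-1,2),1).tolist())
c=imaging.camera_info('wrist'); cp=-c['R'].T@c['t']; st=r.sense(); T=Ro.from_euler('xyz',st['tcp_rot'],degrees=True).as_matrix()
print('cam in tool',T.T@(cp-st['tool_pos']),'cam axes in tool\n',(c['R']@T).round(3))
E
python3 fit.py|sed -n '/---/,$p'
```

```text
---
unit [558.33104816 134.43639457  -5.67476268] [[-0.7, 0.7], [-0.8, -0.0], [-0.1, 0.3], [-0.0, -1.2], [-0.2, -0.7], [0.2, -0.3], [0.4, 0.2], [0.0, -0.3], [-1.0, -1.1], [0.3, -1.1], [-0.1, -0.7], [0.9, -0.9]]
handle grip [555.36460485 104.58341793  90.        ]
well in unit [ -1.90457866 100.76912513  65.        ]
mark [-68.88630145 -80.40876326  12.        ] [-67.74001976 -86.6415621   12.        ]
mark [ 67.80037159 -83.54248775  12.        ] [ 65.07018983 -84.35633431  12.        ]
tubetop [ 547.35104882 -197.35256008  159.43656112   -7.34800283   31.78893048] [[-0.4, 0.4], [0.0, 0.0], [-0.4, 0.3], [-0.3, -0.2], [-0.3, -0.1], [-0.0, 0.2], [0.4, 0.6], [-0.7, -0.8], [0.0, -0.4]]
cam in tool [  84.82042268    1.83243109 -142.32584947] cam axes in tool
 [[ 0.001  1.     0.001]
 [-0.944  0.001 -0.33 ]
 [-0.33  -0.     0.944]]
```

```bash
cat >> h.py <<'E'
def Rtool(yaw,tilt=0):
    # tool z tilted from straight down towards local +x (rack x), tool x towards local -x
    Rz=Ro.from_euler('z',yaw,degrees=True).as_matrix(); t=np.radians(tilt)
    z=Rz@[np.sin(t),0,-np.cos(t)]; y=Rz@[0,1,0]; return np.column_stack([np.cross(y,z),y,z])
def rows(pos,R):
    s=r.sense(); T=Ro.from_euler('xyz',s['tcp_rot'],degrees=True).as_matrix()
    d=T.T@(np.array(pos)-s['tool_pos'])/10; w=Ro.from_matrix(T.T@R).as_rotvec(degrees=True)
    print('t',s['time'],'F',np.round(s['ft_force'],1),'gap',round(s['finger_gap'],1)); print('d cm',d.round(2),'w',w.round(2),'steps',np.linalg.norm(d)/5,np.linalg.norm(w)/8.59)
def snap(n,f,crop=None,k=1):
    import cv2
    s=r.sense(); c=imaging.camera_info(n); im=imaging.snapshot(n)[...,::-1]
    cv2.imwrite('pics/'+f+'_full.png',im)
    if crop: x0,y0,x1,y1=crop; im=im[y0:y1,x0:x1]
    im=cv2.resize(im,None,fx=k,fy=k,interpolation=cv2.INTER_CUBIC); cv2.imwrite('pics/'+f+'.png',im)
    np.savez('pics/'+f,R=c['R'],t=c['t'],camera_matrix=c['camera_matrix']); return c
E
python3 -c "
from h import *
rows((630,170,200),Rtool(-6))"
```

```text
t 0.15 F [ 0.5 -0.3 -0.8] gap 85.1
d cm [-51.02 -19.26   3.07] w [ -0.08  -0.02 -17.48] steps 10.923375696907353 2.034997557612091
```

```bash
python3 -m creep '-5 -1.9 0.3 0 0 -3 8.5;-10 -3.8 0.6 0 0 -6 8;-15 -5.7 0.9 0 0 -9 8;-20 -7.6 1.2 0 0 -12 8;-25 -9.5 1.5 0 0 -15 7;-30 -11.4 1.8 0 0 -17.5 7;-35 -13.3 2.1 0 0 -17.5 6;-40 -15.2 2.4 0 0 -17.5 5.5;-45 -17.1 2.7 0 0 -17.5 5;-51 -19.3 3 0 0 -17.5 4.5;-51 -19.3 3 0 0 -17.5 4.5;-51 -19.3 3 0 0 -17.5 4.5;-51 -19.3 3 0 0 -17.5 4.5'; python3 -c "
from h import *
c=snap('wrist','w1');print(r.sense()['tool_pos'])
for n,p in dict(well=(567,235,65),hand=(555.4,104.6,110),mark=(552,50,12)).items(): print(n,proj(c,p))"
```

```text
time: 1.45
tool_pos: [629.8, 168.5, 199.6]
tcp_rot: [-179.9, -0.1, 173.9]
ft_force: [-0.1, -0.1, -1.2]
finger_gap: 44.5
[629.30593879 169.62351801 199.98430994]
well [[329.72214648  97.89103995]]
hand [[161.58458523 104.42821479]]
mark [[138.08205096  99.75755601]]
```

View pics/w1.png

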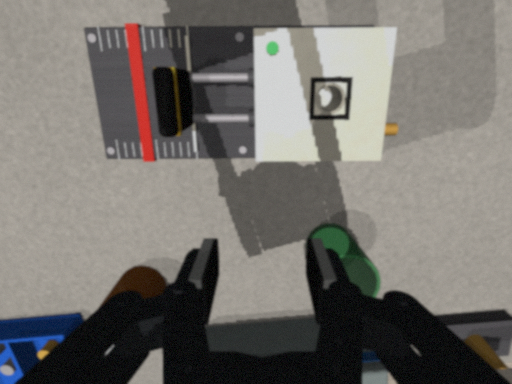

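The wrist view shows the unit with the well at about (330,98), where predicted. The handle is at (175,102) and the red band at (141,92). I'll enlarge it to read them.

```bash
python3 - <<'E'
import cv2
a=cv2.imread('pics/w1.png')[15:175,80:400]
cv2.imwrite('pics/w1c.png',cv2.resize(a,None,fx=2.5,fy=2.5,interpolation=cv2.INTER_CUBIC))
a=cv2.imread('pics/w1.png')[68:128,300:360]
cv2.imwrite('pics/w1d.png',cv2.resize(a,None,fx=8,fy=8,interpolation=cv2.INTER_CUBIC))
E
```

```text
(no output)
```

View pics/w1c.png

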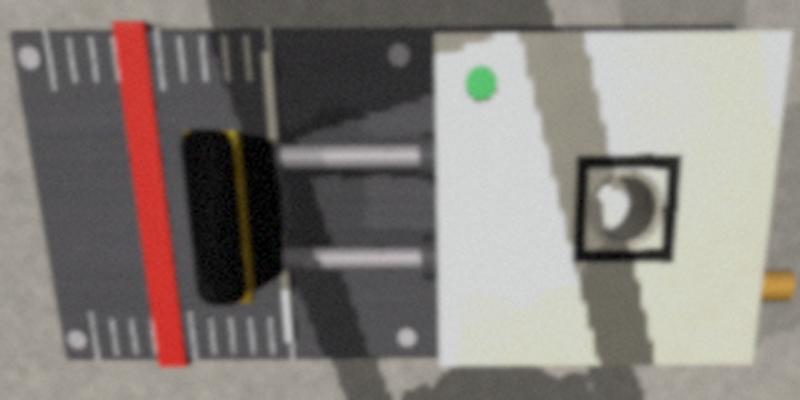

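View pics/w1d.png

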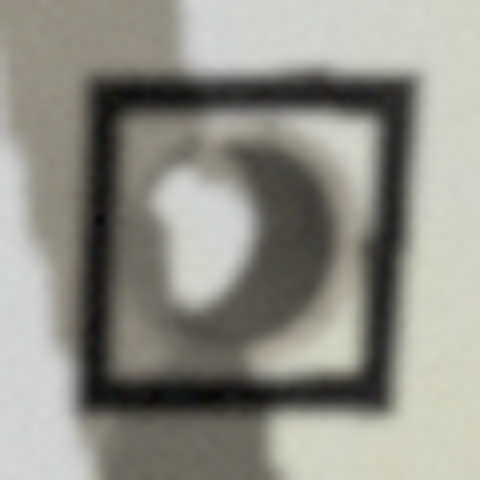

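```bash
cat > fit2.py <<'E'
from h import *
c=dict(np.load('pics/w1.npz'))
g=lambda x,y:np.array([x/2.5+79.7,y/2.5+14.7])
M=[((-55,35,65),g(434,32)),((-55,150,65),g(792,32)),((55,150,65),g(755,362)),((55,35,65),g(440,366)),((-65,-130,12),g(12,32)),((65,-130,12),g(68,357))]
def res(q):
    R=Ro.from_euler('z',q[2],degrees=True).as_matrix(); return np.concatenate([proj(c,R@np.array(P,float)+[q[0],q[1],0])[0]-p for P,p in M])
s=least_squares(res,(550,130,-6)); print('unit',s.x,np.round(s.fun.reshape(-1,2),1).tolist())
R=Ro.from_euler('z',s.x[2],degrees=True).as_matrix(); o=np.array([s.x[0],s.x[1],0])
w=onz(c,(330.1,97.6),65);print('well',w,R.T@(w-o))
for n,p,z in [('markT',g(130,25),12),('markB',g(172,363),12),('wlT',g(268,40),12),('wlB',g(289,340),12),('handL',g(186,137),110),('handLb',g(207,300),110),('yel',g(235,132),110),('yelb',g(249,300),110),('side',g(275,140),65)]: print(n,(R.T@(onz(c,p,z)-o)).round(1))
print('handle',R@[0,-30,90]+o)
E
python3 fit2.py
```

```text
unit [557.7392471  136.30326696  -5.62129605] [[0.8, 0.4], [1.2, -0.9], [-0.3, 0.8], [0.3, 0.1], [-1.7, -0.9], [-0.7, 1.7]]
well [566.79332349 235.33084105  65.        ] [-0.68949279 99.4382287  65.        ]
markT [-66.2 -83.   12. ]
markB [ 66.2 -83.8  12. ]
wlT [-60.7 -30.7  12. ]
wlB [ 56.3 -31.8  12. ]
handL [-22.9 -34.3 110. ]
handLb [ 22.7 -33.6 110. ]
yel [-24.1 -20.5 110. ]
yelb [ 22.8 -21.  110. ]
side [-23.2 -19.4  65. ]
handle [554.80066293 106.44753513  90.        ]
```

```bash
python3 -c "
from h import *
rows((510,-192.5,230),Rtool(-7.35,28))"
```

```text
t 1.5 F [ 0.2  1.2 -0.3] gap 45.3
d cm [  8.07 -37.27  -2.94] w [  0.25 -28.11   1.32] steps 7.649007542794784 3.2765448909444412
```

```bash
python3 -m creep '1 -4.6 -0.5 0 -4 0 4.5;2 -9.2 -1 0 -8 0 4.5;3 -14 -1.5 0 -12 0.5 4.5;4 -18.6 -2 0 -16 0.8 4.5;5 -23.3 -2.3 0 -20 1 4.5;6 -28 -2.5 0 -24 1.2 4.5;7 -32.6 -2.9 0.2 -28 1.3 4.5;8.1 -37.3 -2.9 0.2 -28 1.3 4.5;8.1 -37.3 -2.9 0.2 -28 1.3 4.5;8.1 -37.3 -2.9 0.2 -28 1.3 4.5;8.1 -37.3 -2.9 0.2 -28 1.3 4.5'; python3 -c "
from h import *
c=snap('wrist','w2',None,1.5);s=r.sense();print(s['tool_pos'],s['tcp_rot'],s['joint_pos'])
u=np.array((-.465,.060,.883));t=np.array((547.35,-197.35,159.4))
for k in (0,48,108): print(proj(c,t-k*u)*1.5)"
```

```text
time: 2.6
tool_pos: [510.2, -191.1, 229.8]
tcp_rot: [179.9, 27.9, 172.8]
ft_force: [0.4, 0.0, -0.2]
finger_gap: 45.0
[ 510.35190744 -190.73546021  229.67682753] [179.92210364  27.88769278 172.81172277] [ -34.20474457  -27.68933872  120.93360945   13.97060763   62.26168198
 -120.87173994]
[[386.47204054 295.11118422]]
[[387.37444182 266.98251137]]
[[388.163563   242.38488273]]
```

View pics/w2.png

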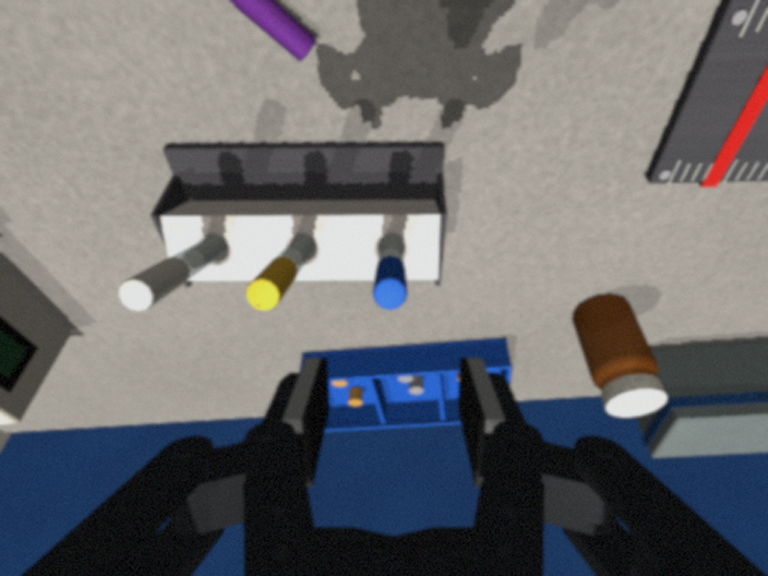

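Blue cap top is at (390,293) in the 1.5x view, within a few pixels of the prediction, with white and yellow to its left. I'll take one enlarged crop to refine this.

```bash
python3 - <<'E'
import cv2
a=cv2.imread('pics/w2_full.png')[130:220,210:310]
cv2.imwrite('pics/w2c.png',cv2.resize(a,None,fx=6,fy=6,interpolation=cv2.INTER_CUBIC))
E
```

```text
(no output)
```

View pics/w2c.png

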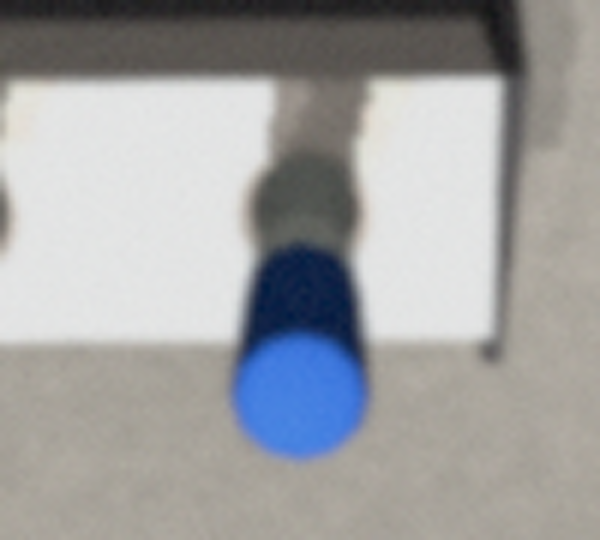

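```bash
cat > fit3.py <<'E'
from h import *
c=dict(np.load('pics/w2.npz'))
g=lambda x,y:(c,np.array([x/6+209.6,y/6+129.6]))
c1=lambda x,y:(C['scene'],np.array([x/5+149.6,y/5+154.6]))
c3=lambda x,y:(C['side'],np.array([x/7+259.6,y/7+174.6]))
def f(q):
    P=np.array(q[:3]);th=np.radians(q[3]);ph=np.radians(q[4])
    R=Ro.from_euler('z',ph).as_matrix(); u=R@[-np.sin(th),0,np.cos(th)];n=R@[np.cos(th),0,np.sin(th)]
    o=[(proj(a,P)[0]-b) for a,b in (g(300,394),c1(373,95),c3(128,92))]
    o.append(proj(c,P-48*u+9*n)[0]-g(303,243)[1])
    o+=[(proj(a,P-48*u)[0]-b)*.5 for a,b in (c1(384,188),c3(172,135))]
    o.append([(q[4]+7.35)*.3])
    return np.concatenate(o)
s=least_squares(f,(547,-196,159,28,-7.35));print(s.x,s.fun.round(1))
E
python3 fit3.py
```

```text
[ 547.8802213  -195.94371297  157.48690933   10.64130669   -7.06249361] [-0.  -0.1  0.3  0.9 -0.2  0.1 -0.1  0.5 -0.1 -1.  -2.5  1.4  0.1]
```

```bash
sed -i 's/+9\*n/-9*n/' fit3.py; python3 fit3.py
```

```text
[ 546.70812794 -195.79233072  158.69635003   31.28652739   -7.33422995] [-0.   0.1  0.1  0.2 -0.5 -0.  -0.2  0.   0.4  0.2 -0.6 -0.4  0. ]
```

```bash
python3 -c "
from h import *
u=np.array((-.485,.0625,.872)); t=np.array((546.8,-195.9,158.8)); R=Rtool(-7.35,29.3)
for k in (-60,-20,10,44): rows(t-k*u,R)"
```

```text
t 2.65 F [-0.   0.1  0.2] gap 45.0
d cm [ 0.21 -0.05  1.99] w [ 0.16 -1.41  0.14] steps 0.4001755790176736 0.16622786274683862
t 2.65 F [-0.   0.1  0.2] gap 45.0
d cm [ 0.11 -0.06  5.99] w [ 0.16 -1.41  0.14] steps 1.1977109190365118 0.16622786274683862
t 2.65 F [-0.   0.1  0.2] gap 45.0
d cm [ 0.04 -0.07  8.99] w [ 0.16 -1.41  0.14] steps 1.7971873773294074 0.16622786274683862
t 2.65 F [-0.   0.1  0.2] gap 45.0
d cm [-0.05 -0.08 12.38] w [ 0.16 -1.41  0.14] steps 2.4768153685001915 0.16622786274683862
```

```bash
python3 -m creep '0.2 0 2 0.2 -1.4 0.1 4.5;0.15 -0.05 4 0.2 -1.4 0.1 4.5;0.1 -0.05 6 0.2 -1.4 0.1 4.5;0.05 -0.05 7.5 0.2 -1.4 0.1 4.5;0.05 -0.05 9 0.2 -1.4 0.1 4.5;0 -0.1 10.5 0.2 -1.4 0.1 4.5;0 -0.1 11.5 0.2 -1.4 0.1 4.5;-0.05 -0.1 12.4 0.2 -1.4 0.1 4.5;-0.05 -0.1 12.4 0.2 -1.4 0.1 4.5;-0.05 -0.1 12.4 0.2 -1.4 0.1 4.5' 40; python3 -c "
from h import *
c=snap('wrist','w3',None,1.5);snap('side','s3',(240,140,350,230),7)
u=np.array((-.485,.0625,.872)); t=np.array((546.8,-195.9,158.8)); R=Rtool(-7.35,29.3);rows(t-44*u,R)"
```

```text
time: 3.65
tool_pos: [568.5, -198.4, 120.5]
tcp_rot: [-179.9, 29.3, 172.8]
ft_force: [0.2, -0.3, -0.2]
finger_gap: 44.5
t 3.75 F [-0.5 -0.3 -0. ] gap 44.7
d cm [0.08 0.03 0.04] w [-0.06  0.05  0.06] steps 0.01845700360584222 0.011911112947618088
```

View pics/w3.png

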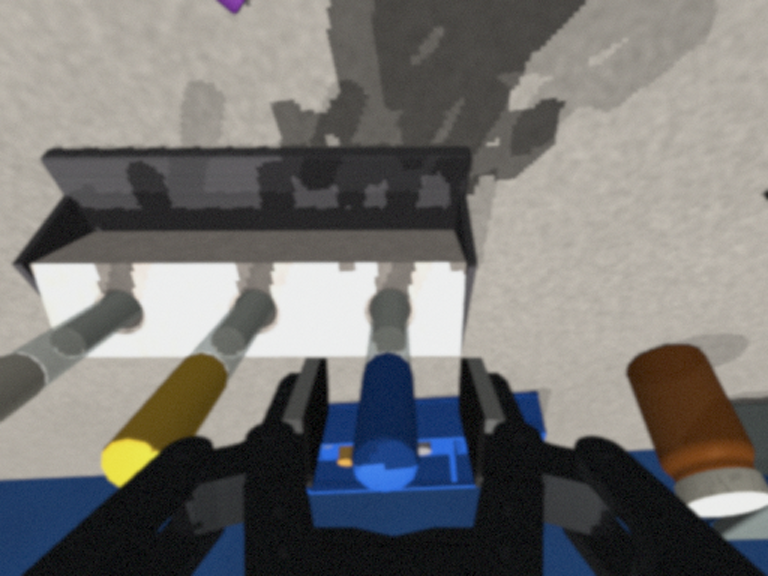

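View pics/s3.png

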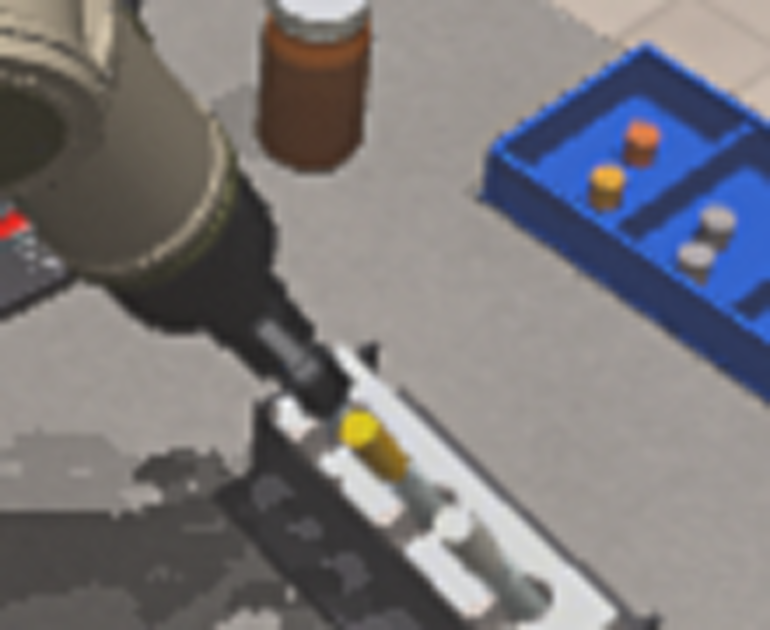

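The blue cap sits between the pads: top at (388,465), pads at 318 and 470, neighbours clear. Closing.

```bash
python3 -m creep '0 0 0 0 0 0 3;0 0 0 0 0 0 2;0 0 0 0 0 0 1;0 0 0 0 0 0 1;0 0 0 0 0 0 1;0 0 0 0 0 0 1;0 0 0 0 0 0 1;0 0 0 0 0 0 1' 60
```

```text
time: 4.55
tool_pos: [568.9, -199.4, 122.0]
tcp_rot: [-179.9, 29.4, 172.7]
ft_force: [-3.5, -0.6, 6.1]
finger_gap: 16.6
```

```bash
python3 -m creep '0 0 -0.5 0 0 0 1;0 0 -1 0 0 0 1;0 0 -2 0 0 0 1;0 0 -3 0 0 0 1;0 0 -4 0 0 0 1;0 0 -5 0 0 0 1;0 0 -6.5 0 0 0 1;0 0 -8 0 0 0 1;0 0 -9.5 0 0 0 1;0 0 -11 0 0 0 1;0 0 -11 0 0 0 1'; python3 -c "
from h import *
c=snap('wrist','w4',None,1.5);snap('side','s4',(200,120,350,230),5);snap('scene','n4',(150,80,300,270),3)
rows((566.8,235.2,230),Rtool(-5.6))"
```

```text
time: 5.65
tool_pos: [515.7, -192.9, 220.9]
tcp_rot: [-179.7, 29.6, 172.8]
ft_force: [-0.1, 0.1, -0.4]
finger_gap: 16.7
t 5.8 F [-0.6  0.3 -0.6] gap 16.6
d cm [-0.36 43.05 -1.34] w [-0.56 29.39 -1.67] steps 8.61387159551854 3.4277868710643697
```

View pics/w4.png

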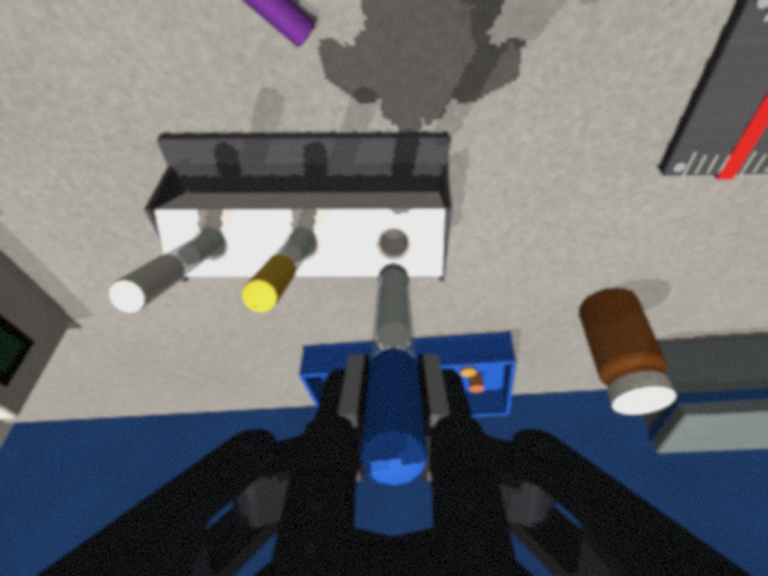

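View pics/n4.png

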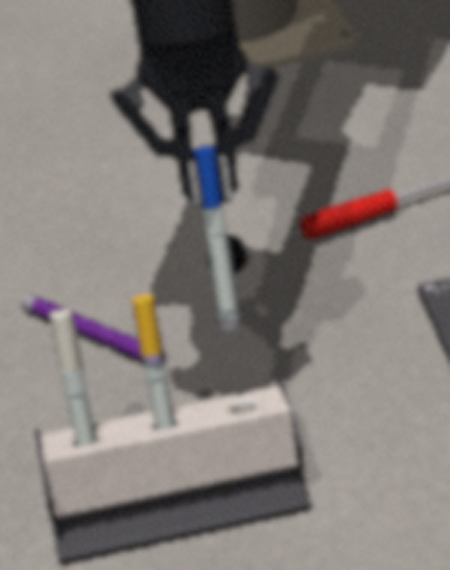

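```bash
cat > tube.py <<'E'
import sys
from h import *
c=imaging.camera_info('wrist'); s=r.sense(); T=Ro.from_euler('xyz',s['tcp_rot'],degrees=True).as_matrix()
for p in [(0,0,-44),(-9,0,-44),(9,0,4),(9,0,106),(0,0,106),(0,0,100),(5,0,106),(13,0,106)]: print(p,(proj(c,T@np.array(p)+s['tool_pos'])[0]*1.5).round(1))
E
python3 tube.py; python3 -c "
import cv2
a=cv2.imread('pics/w4_full.png')
cv2.imwrite('pics/w4c.png',cv2.resize(a[165:330,220:310],None,fx=5,fy=3.6,interpolation=cv2.INTER_CUBIC))"
```

```text
(0, 0, -44) [386.1 464.7]
(-9, 0, -44) [386.3 492.3]
(9, 0, 4) [388.  347.5]
(9, 0, 106) [389.9 262.6]
(0, 0, 106) [390.  277.9]
(0, 0, 100) [389.9 281.4]
(5, 0, 106) [389.9 269.4]
(13, 0, 106) [389.9 255.7]
```

View pics/w4c.png

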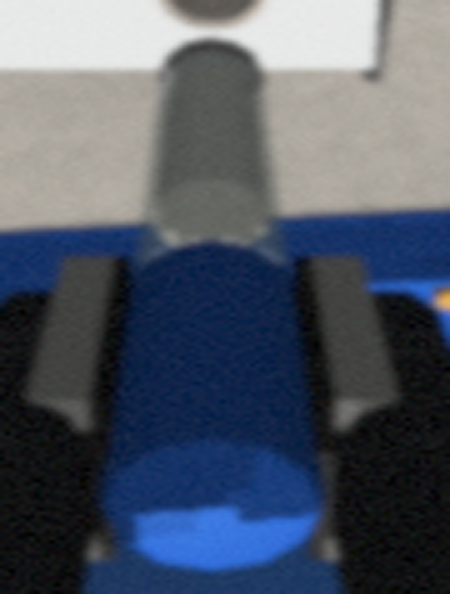

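```bash
python3 -c "
from h import *
rows((555,100,262),Rtool(-5.6));rows((566.8,234.5,235),Rtool(-5.6))"
```

```text
t 5.8 F [-0.6  0.3 -0.6] gap 16.6
d cm [-2.41 29.48 -3.84] w [-0.56 29.39 -1.67] steps 5.9651972580902735 3.4277868710643697
t 5.8 F [-0.6  0.3 -0.6] gap 16.6
d cm [-0.62 42.98 -1.78] w [-0.56 29.39 -1.67] steps 8.603494772824638 3.4277868710643697
```

```bash
python3 -m creep '0 1 -1.5 0 2 0 1;-0.4 3.5 -3.5 -0.1 5 -0.3 1;-0.8 7 -5 -0.2 8 -0.5 1;-1.2 10.5 -5 -0.3 12 -0.7 1;-1.5 14 -4.7 -0.4 16 -0.9 1;-1.9 18 -4.3 -0.5 20 -1.2 1;-2.2 22 -4 -0.5 24 -1.4 1;-2.4 26 -3.8 -0.6 27 -1.6 1;-2.4 29.5 -3.8 -0.6 29.4 -1.7 1;-1.9 33 -3.5 -0.6 29.4 -1.7 1;-1.4 36.5 -3 -0.6 29.4 -1.7 1;-1 39.5 -2.5 -0.6 29.4 -1.7 1;-0.8 41.5 -2 -0.6 29.4 -1.7 1;-0.6 43 -1.8 -0.6 29.4 -1.7 1;-0.6 43 -1.8 -0.6 29.4 -1.7 1;-0.6 43 -1.8 -0.6 29.4 -1.7 1'; python3 -c "
from h import *
rows((566.8,234.5,191),Rtool(-5.6))"
```

```text
time: 7.4
tool_pos: [566.5, 234.5, 234.5]
tcp_rot: [-180.0, -0.1, 174.5]
ft_force: [0.6, -1.2, -1.3]
finger_gap: 16.5
t 7.4 F [ 0.6 -1.2 -1.3] gap 16.5
d cm [-0.04  0.01  4.35] w [-0.02 -0.06  0.06] steps 0.8705605336753154 0.009732506125505622
```

```bash
python3 -m creep '0 0 1.5 0 0 0 1;0 0 3 0 0 0 1;0 0 4.4 0 0 0 1;0 0 4.4 0 0 0 1;0 0 4.4 0 0 0 1'; python3 -c "
from h import *
rows((566.8,234.5,191),Rtool(-5.6))
snap('wrist','w5',(200,130,330,330),3);snap('side','s5',(165,80,265,200),5);snap('scene','n5',(310,80,420,220),4)"; python3 tube.py;python3 -c "
import cv2
a=cv2.imread('pics/w5_full.png')
cv2.imwrite('pics/w5c.png',cv2.resize(a[140:220,215:315],None,fx=7.5,fy=7.5,interpolation=cv2.INTER_CUBIC))"
```

```text
time: 7.9
tool_pos: [565.9, 234.0, 189.6]
tcp_rot: [-179.9, -0.1, 174.4]
ft_force: [0.9, 0.1, -0.1]
finger_gap: 16.5
t 7.9 F [ 0.9  0.1 -0.1] gap 16.5
d cm [-0.08  0.06 -0.14] w [-0.06 -0.15  0.04] steps 0.03521230124339009 0.019057318610379403
(0, 0, -44) [386.4 463.2]
(-9, 0, -44) [386.5 490.9]
(9, 0, 4) [388.3 346.6]
(9, 0, 106) [390.2 262. ]
(0, 0, 106) [390.2 277.3]
(0, 0, 100) [390.1 280.8]
(5, 0, 106) [390.2 268.9]
(13, 0, 106) [390.2 255.1]
```

View pics/w5c.png

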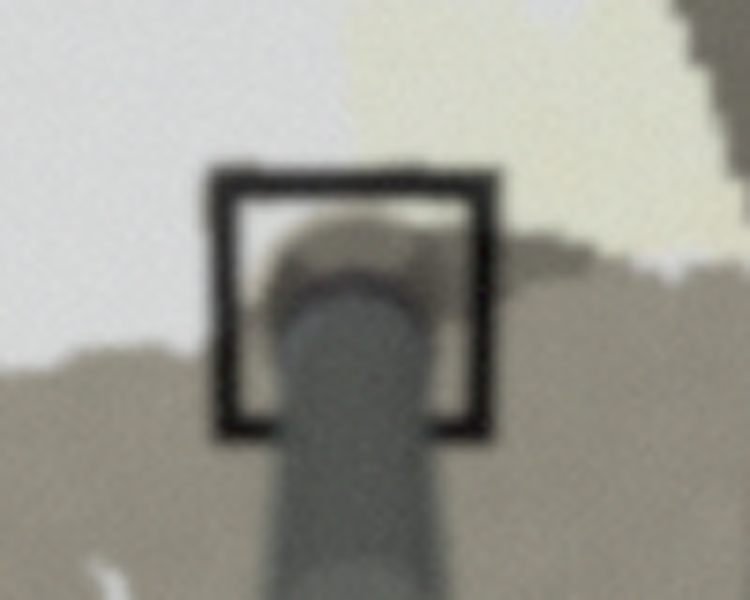

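View pics/s5.png

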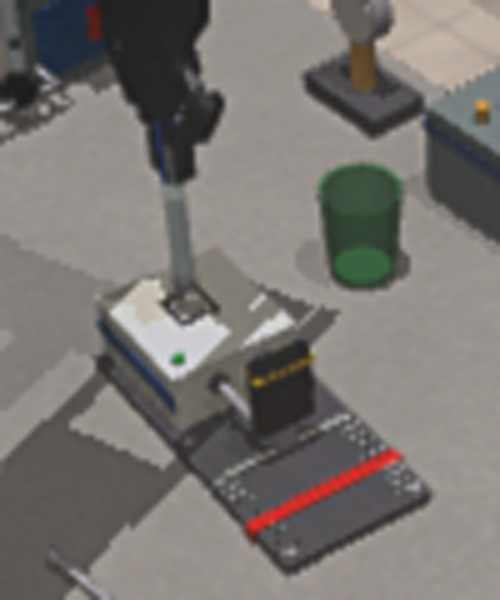

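View pics/n5.png

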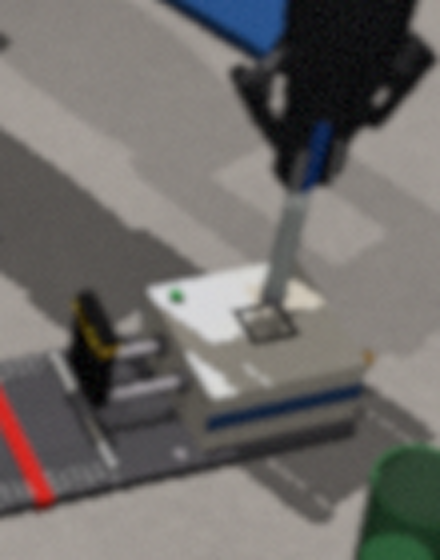

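```bash
python3 -c "
from h import *
c=dict(np.load('pics/w5.npz')); w=onz(c,(261.8,180.8),65); print('mouth',w)
s=r.sense(); T=Ro.from_euler('xyz',s['tcp_rot'],degrees=True).as_matrix()
# foot rim seen: pixel
p=(357/7.5+214.57,272/7.5+139.57)
for z in (82,84,86): 
  q=onz(c,p,z); print(z,'rim',q,'in tool',T.T@(q-s['tool_pos']),'centre',q-9*T[:,0])
# scene/side: project foot at candidate
f=s['tool_pos']+T@[0,0,106]; 
for n in C: print(n,proj(C[n],f),proj(C[n],w))
"
python3 -c "
import cv2
a=cv2.imread('pics/s5_full.png');b=cv2.imread('pics/n5_full.png')
cv2.imwrite('pics/s5c.png',cv2.resize(a[110:150,180:230],None,fx=12,fy=12,interpolation=cv2.INTER_CUBIC))
cv2.imwrite('pics/n5c.png',cv2.resize(b[120:180,350:410],None,fx=10,fy=10,interpolation=cv2.INTER_CUBIC))"
```

```text
mouth [568.06006763 235.01619812  65.        ]
82 rim [558.28037896 236.3192465   82.        ] in tool [  8.82202806   0.90486446 109.44675179] centre [567.2382741  235.44970364  82.00315145]
84 rim [557.67513701 236.38046442  84.        ] in tool [  9.42965279   0.90787355 107.44653966] centre [566.63303215 235.51092156  84.00315145]
86 rim [557.06989507 236.44168233  86.        ] in tool [ 10.03727752   0.91088265 105.44632753] centre [566.0277902  235.57213948  86.00315145]
scene [[377.47453811 155.07409488]] [[376.43880723 160.62712717]]
side [[201.91119582 136.66211087]] [[202.54210423 140.568506  ]]
```

View pics/s5c.png

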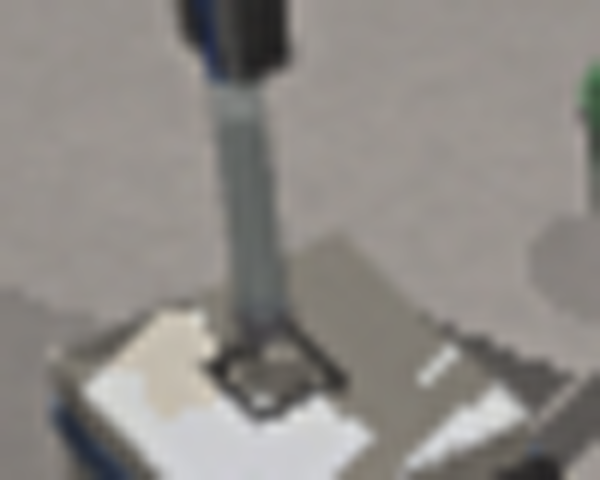

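View pics/n5c.png

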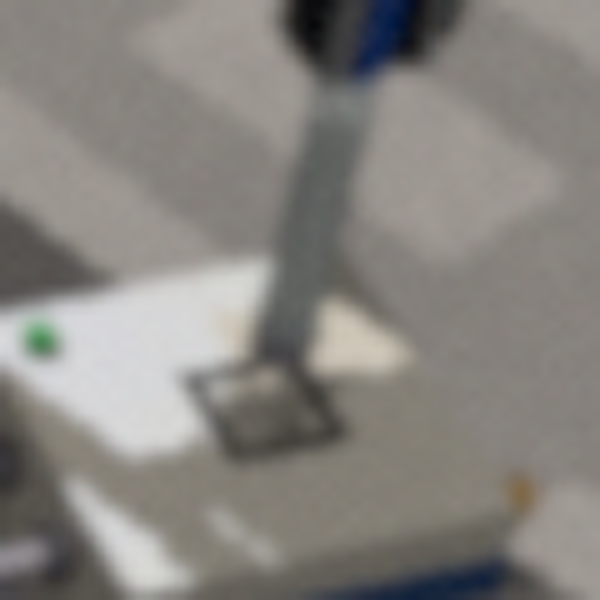

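```bash
python3 -c "
from h import *
s=r.sense(); T=Ro.from_euler('xyz',s['tcp_rot'],degrees=True).as_matrix()
for k in (106,20): 
  for n in C: print(k,n,proj(C[n],s['tool_pos']+T@[0,0,k]),proj(C[n],s['tool_pos']+T@[1,0,k]),proj(C[n],s['tool_pos']+T@[0,1,k]))
for n,obs in (('scene',[(378,155),(376.1,160.6)]),('side',[(201.4,136.4),(202.7,140.2)])): pass
A=[tri([(C['scene'],np.array((377.9,154.8))),(C['side'],np.array((201.4,136.4)))]),tri([(C['scene'],np.array((376.1,160.6))),(C['side'],np.array((202.7,140.2)))])]
print(A)
print(tri([(C['scene'],np.array((384.1,128.6))),(C['side'],np.array((199.6,117.5)))]))"
```

```text
106 scene [[377.47453811 155.07409488]] [[377.31285456 154.82891114]] [[377.80838159 155.00285926]]
106 side [[201.91119582 136.66211087]] [[201.68797605 136.76191923]] [[201.77457783 136.52551702]]
20 scene [[383.65292507 131.19101446]] [[383.47972308 130.94559526]] [[384.00296682 131.11990267]]
20 side [[199.79678406 118.57041632]] [[199.56337921 118.66967425]] [[199.65505508 118.43454537]]
[(array([566.31578402, 236.48080751,  85.45352724]), np.float64(0.09328519435021576)), (array([568.59433322, 233.60138251,  66.57762945]), np.float64(0.17477800206509642))]
(array([565.70181007, 234.48714189, 178.51856065]), np.float64(0.3411036386955857))
```

```bash
python3 -m creep '-0.15 -0.07 0.2 0 0 0 1;-0.15 -0.07 0.6 0 0 0 1;-0.15 -0.07 1 0 0 0 1;-0.15 -0.07 1.3 0 0 0 1;-0.15 -0.07 1.5 0 0 0 1;-0.15 -0.07 1.5 0 0 0 1'; python3 -c "
from h import *
snap('wrist','w6')
import cv2
a=cv2.imread('pics/w6_full.png')
cv2.imwrite('pics/w6c.png',cv2.resize(a[140:220,215:315],None,fx=7.5,fy=7.5,interpolation=cv2.INTER_CUBIC))"
```

```text
time: 8.65
tool_pos: [568.0, 233.6, 175.8]
tcp_rot: [-180.0, -0.0, 174.5]
ft_force: [-0.3, -0.6, -0.1]
finger_gap: 16.5
```

View pics/w6c.png

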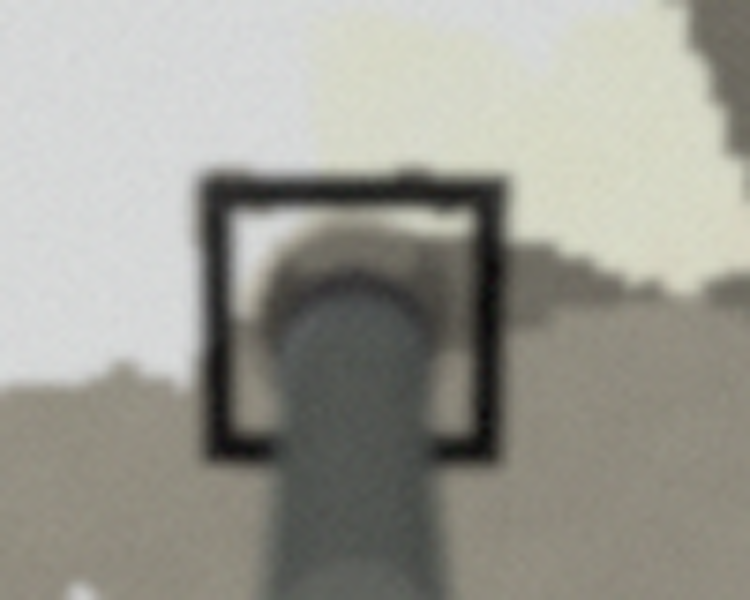

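```bash
python3 -m creep '0.05 -0.02 0.3 0 0 0 1;0.05 -0.02 0.6 0 0 0 1;0.05 -0.02 0.9 0 0 0 1;0.05 -0.02 1.2 0 0 0 1;0.05 -0.02 1.5 0 0 0 1;0.05 -0.02 1.5 0 0 0 1'
```

```text
time: 9.3
tool_pos: [567.3, 233.4, 160.4]
tcp_rot: [-180.0, -0.1, 174.5]
ft_force: [-0.7, 0.2, -0.9]
finger_gap: 16.3
```

```bash
python3 -m creep '0 0 0.4 0 0 0 1;0 0 0.8 0 0 0 1;0 0 1.2 0 0 0 1;0 0 1.6 0 0 0 1;0 0 2 0 0 0 1;0 0 2.4 0 0 0 1;0 0 2.8 0 0 0 1;0 0 3 0 0 0 1;0 0 3.1 0 0 0 1;0 0 3.1 0 0 0 1'
```

```text
time: 10.3
tool_pos: [567.2, 233.4, 129.3]
tcp_rot: [-180.0, -0.1, 174.5]
ft_force: [0.8, -0.1, -0.6]
finger_gap: 16.7
```

```bash
python3 -c "
from h import *
rows((567.5,233.5,124),Rtool(-5.6))
snap('wrist','w7',(200,100,330,340),2.4)"
```

```text
t 10.3 F [ 0.8 -0.1 -0.6] gap 16.7
d cm [-0.03  0.01  0.53] w [-0.02 -0.07  0.06] steps 0.10543713309037366 0.011196707713053361
```

View pics/w7.png

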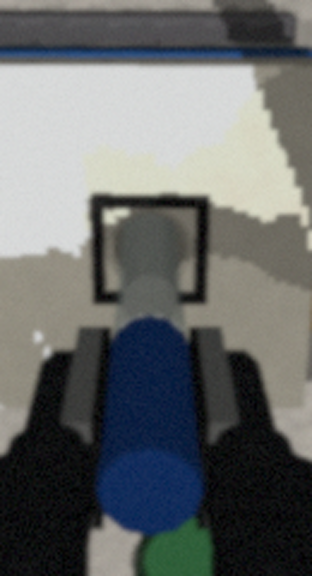

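The tube stands inside the well with no contact force. I'll feel down gently for the floor.

```bash
python3 -m creep '0 0 0.1 0 0 0 1;0 0 0.2 0 0 0 1;0 0 0.3 0 0 0 1;0 0 0.3 0 0 0 1'; python3 -m creep '0 0 0.1 0 0 0 1;0 0 0.1 0 0 0 1'
```

```text
time: 10.75
tool_pos: [567.2, 233.4, 126.3]
tcp_rot: [-180.0, -0.1, 174.5]
ft_force: [-0.5, -0.3, 0.1]
finger_gap: 16.4
time: 10.95
tool_pos: [567.1, 233.4, 125.1]
tcp_rot: [-180.0, -0.1, 174.5]
ft_force: [-0.4, -0.2, -1.0]
finger_gap: 16.5
```

```bash
for i in 1; do python3 -m creep '0 0 0.1 0 0 0 1;0 0 0.1 0 0 0 1' | sed -n '2p;4p'; python3 -m creep '0 0 0.1 0 0 0 1;0 0 0.1 0 0 0 1'| sed -n '2p;4p'; done
```

```text
tool_pos: [567.2, 233.4, 124.2]
ft_force: [-0.3, -0.7, -1.2]
tool_pos: [567.6, 233.4, 124.1]
ft_force: [-1.4, -0.0, 5.9]
```

The floor is felt (about 6 N up, at TCP height 124 as expected). Releasing and backing off.

```bash
python3 -m creep '0 0 0 0 0 0 1.8;0 0 0 0 0 0 2.2;0 0 0 0 0 0 3;0 0 0 0 0 0 4;0 0 0 0 0 0 4.5;0 0 0 0 0 0 4.5;0 0 -1.5 0 0 0 4.5;0 0 -3 0 0 0 4.5;0 0 -5 0 0 0 4.5;0 0 -7.5 0 0 0 4.5;0 0 -10 0 0 0 4.5;0 0 -10 0 0 0 4.5'; python3 -c "
from h import *
rows((555,107,200),Rtool(-5.6));rows((555,107,71),Rtool(-5.6))
snap('wrist','w8',None,1.5);snap('side','s8',(165,80,265,200),5)"
```

```text
time: 12.55
tool_pos: [570.4, 234.4, 231.2]
tcp_rot: [179.8, 0.5, 174.5]
ft_force: [-0.1, 0.0, 0.4]
finger_gap: 44.9
t 12.55 F [-0.1  0.   0.4] gap 44.9
d cm [  0.33 -12.84   3.07] w [0.21 0.5  0.06] steps 2.6402996690044334 0.06377958125709438
t 12.55 F [-0.1  0.   0.4] gap 44.9
d cm [  0.44 -12.88  15.97] w [0.21 0.5  0.06] steps 4.104706800194817 0.06377958125709438
```

View pics/w8.png

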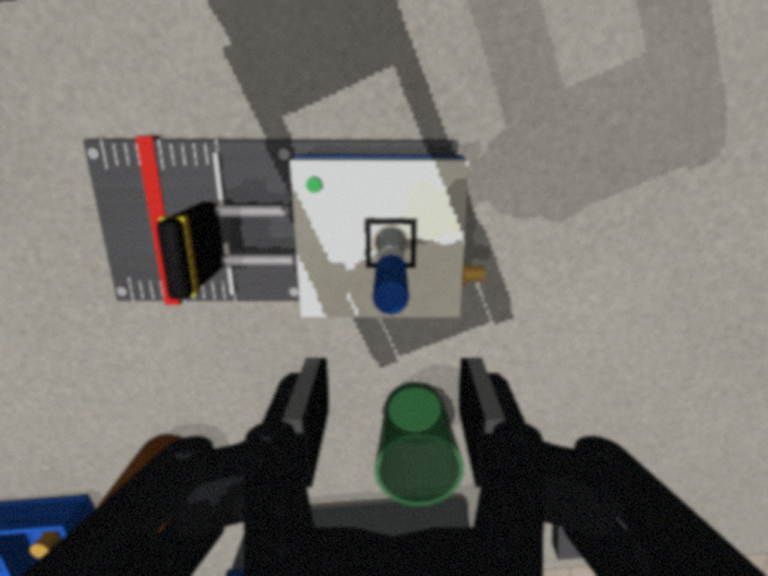

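View pics/s8.png

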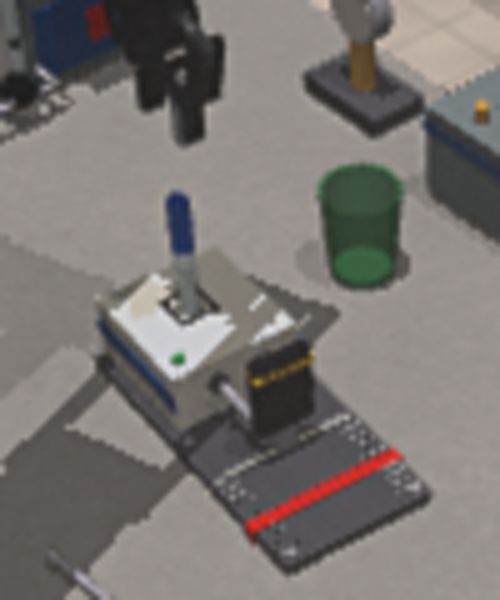

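The cartridge stands in the well, cap up: mouth at about (390,242) and cap at (390,290) in the 1.5x wrist view. The handle's paddle is at about (185,250). Moving to it.

```bash
python3 -m creep '0.1 -4 0 0.1 0.2 0 4.5;0.2 -8 0.3 0.2 0.4 0 4.5;0.3 -11.5 1.5 0.2 0.5 0 4.5;0.3 -12.9 4 0.2 0.5 0 4.5;0.4 -12.9 7 0.2 0.5 0 4.5;0.4 -12.9 9.5 0.2 0.5 0 4.5;0.4 -12.9 9.5 0.2 0.5 0 4.5;0.4 -12.9 9.5 0.2 0.5 0 4.5'; python3 -c "
from h import *
rows((555,107,71),Rtool(-5.6))
snap('wrist','w9',None,1.5)"
```

```text
time: 13.45
tool_pos: [551.7, 105.8, 130.8]
tcp_rot: [-179.9, -0.4, 174.5]
ft_force: [-0.6, -0.2, 1.1]
finger_gap: 44.9
t 13.45 F [-0.6 -0.2  1.1] gap 44.9
d cm [-0.36  0.17  5.97] w [-0.15 -0.44  0.06] steps 1.1976160324859813 0.05452348970443153
```

View pics/w9.png

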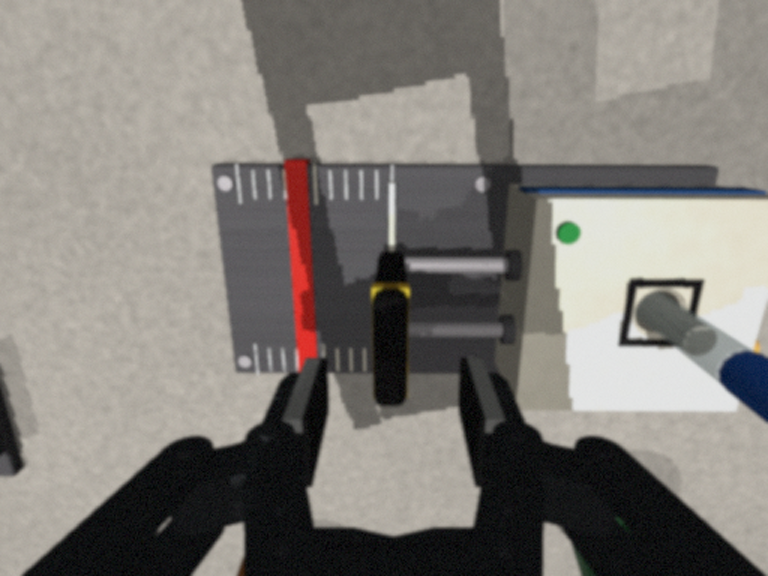

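The paddle is at (390,345), centred between the jaws, with the white pointer at (392,210) and the red band at (300,260). Going down and gripping.

```bash
python3 -m creep '-0.3 0.1 1 -0.1 -0.4 0 4.5;-0.35 0.1 2.5 -0.1 -0.4 0 4.5;-0.35 0.1 4 -0.1 -0.4 0 4.5;-0.35 0.1 5 -0.1 -0.4 0 4.5;-0.35 0.1 6 -0.1 -0.4 0 4.5;-0.35 0.1 6 -0.1 -0.4 0 4.5;-0.35 0.1 6 -0.1 -0.4 0 2;-0.35 0.1 6 -0.1 -0.4 0 0.8;-0.35 0.1 6 -0.1 -0.4 0 0.8;-0.35 0.1 6 -0.1 -0.4 0 0.8;-0.35 0.1 6 -0.1 -0.4 0 0.8;-0.35 0.1 6 -0.1 -0.4 0 0.8;-0.35 0.1 6 -0.1 -0.4 0 0.8' 80
```

```text
time: 14.8
tool_pos: [556.3, 104.0, 73.0]
tcp_rot: [-179.8, 0.1, 174.4]
ft_force: [-2.7, -13.2, 3.5]
finger_gap: 13.2
```

```bash
python3 -m creep '0 -0.5 0 0 0 0 0.8;0 -1 0 0 0 0 0.8;0 -1.5 0 0 0 0 0.8;0 -2 0 0 0 0 0.8;0 -2.5 0 0 0 0 0.8;0 -3 0 0 0 0 0.8;0 -3.5 0 0 0 0 0.8;0 -4 0 0 0 0 0.8;0 -4.5 0 0 0 0 0.8;0 -5 0 0 0 0 0.8;0 -5.3 0 0 0 0 0.8;0 -5.3 0 0 0 0 0.8;0 -5.3 0 0 0 0 0.8'; python3 -c "
from h import *
snap('wrist','w10',None,1.5);snap('scene','n10',(280,110,410,220),6);snap('side','s10',(165,80,265,200),5)"
```

```text
time: 16.1
tool_pos: [551.1, 52.5, 73.1]
tcp_rot: [-179.9, 0.1, 174.4]
ft_force: [2.6, 9.3, -6.0]
finger_gap: 12.9
```

View pics/w10.png

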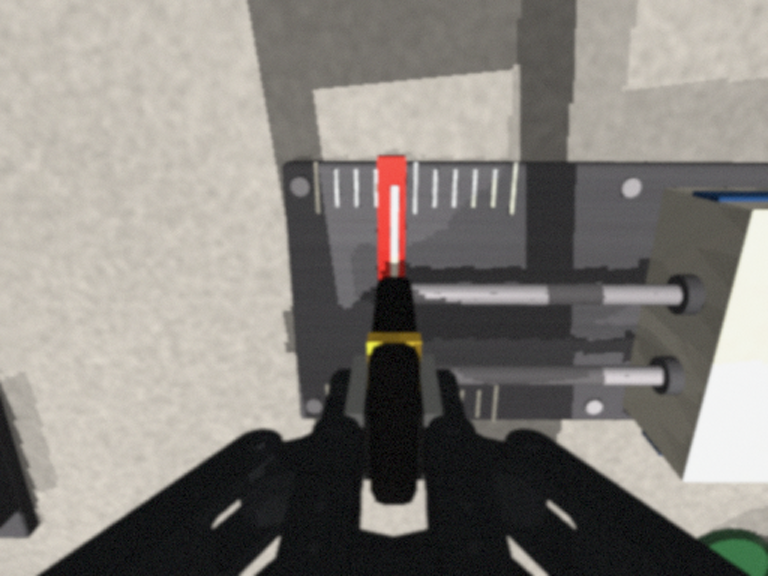

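View pics/n10.png

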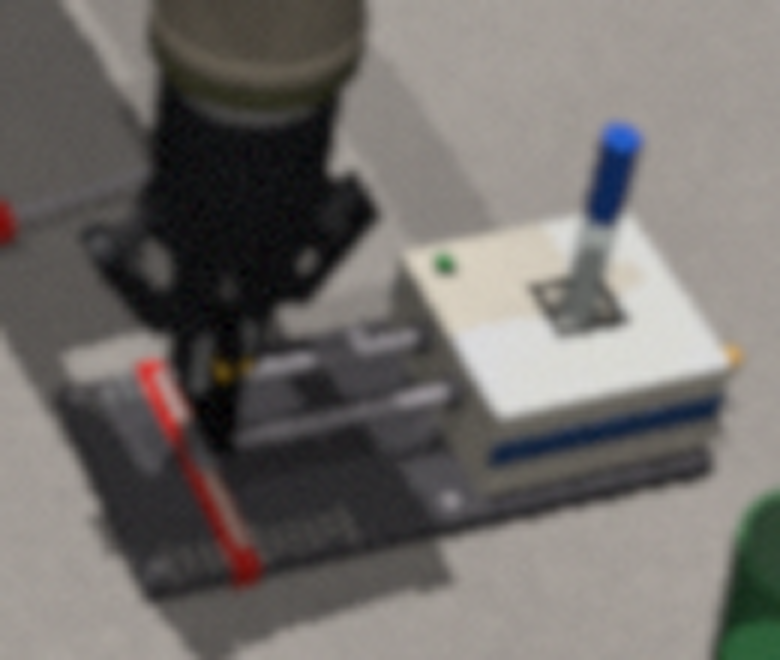

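View pics/s10.png

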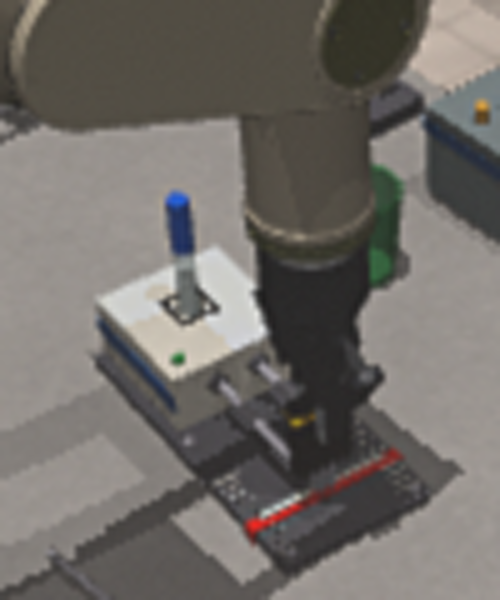

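The white pointer (column 395) lies inside the red band (columns 378–406), about 1 mm short of its middle. The cartridge stands upright in the well in both outside views. I'll make one small nudge, then hold and check for creep.

```bash
python3 -m creep '0 -0.2 0 0 0 0 0.8;0 -0.2 0 0 0 0 0.8;0 -0.2 0 0 0 0 0.8;0 -0.2 0 0 0 0 0.8;0 -0.2 0 0 0 0 0.8;0 -0.2 0 0 0 0 0.8;0 -0.2 0 0 0 0 0.8;0 -0.2 0 0 0 0 0.8;0 -0.2 0 0 0 0 0.8;0 -0.2 0 0 0 0 0.8'; python3 -c "
from h import *
snap('wrist','w11')
import cv2
a=cv2.imread('pics/w11_full.png')
cv2.imwrite('pics/w11c.png',cv2.resize(a[95:205,180:350],None,fx=4.5,fy=4.5,interpolation=cv2.INTER_CUBIC))"
```

```text
time: 17.25
tool_pos: [551.0, 52.0, 73.1]
tcp_rot: [180.0, 0.2, 174.5]
ft_force: [2.9, 8.1, -5.1]
finger_gap: 13.4
```

View pics/w11c.png

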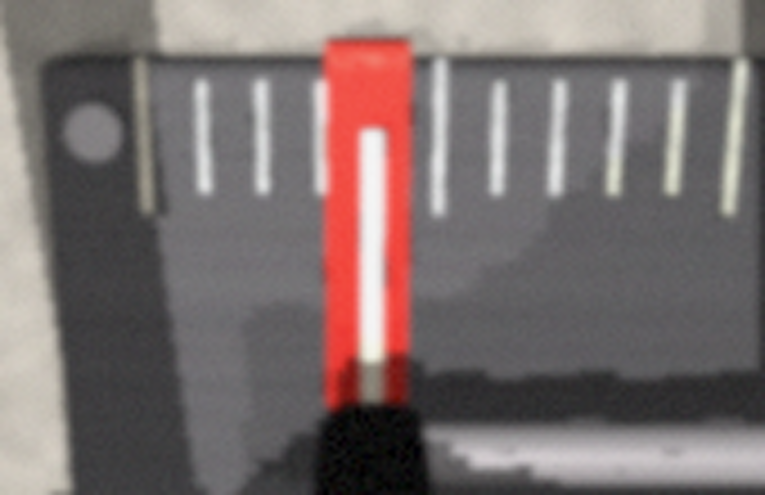

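```bash
python3 -c "
from h import *
print('tube top',tri([(C['scene'],np.array((622/6+279.6,138/6+109.6))),(C['side'],np.array((176/5+164.6,199/5+79.6)))]))
r.hand_in()"
```

```text
tube top (array([566.97039039, 234.62548731, 166.94231044]), np.float64(0.1440044481052638))
the job is handed in; nothing more can be done
```

The job is handed in at about 17.3 s: the blue-capped cartridge stands in the purge unit's well, cap up, and the gripper is still holding the handle at the red mark.

- **Cartridge:** I took it out of the rack along its lean and lowered it into the well until I felt the floor with about 6 N. I then let go. The last check puts its top at about 167 mm, where 168 mm is expected when standing on the floor, directly above the well.
- **Handle:** The gripper pulled it out about 53 mm. In the last wrist picture the white pointer is about 0.6 mm from the middle of the 12 mm red mark. The pose stayed steady over 1 s of holding, with about 8 N of spring load.
- **Disagreements:** The wrist camera differed from the arm's own position by about 2 mm sideways, so I lined up the fit by comparing cartridge and well in the same picture. The paddle sat about 3 mm from where I expected when gripped, which gave about 13 N of side load until I pulled.
- **Other things on the bench:** The white and yellow cartridges were still in the rack in the pictures after the lift. I did not go near the jar, beaker, screwdriver, knob or the brown and purple look-alikes. I did not take a separate final picture of all of them.

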